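Put the chrome sockets and ratchet back in the tool tray

ROBOT

A 6-joint arm with a two-finger parallel gripper is mounted at the origin on the work surface. World frame = base frame: x ahead of the robot, y to its left, z up, the work surface at z = 0. Lengths are in m, angles in rad, forces in N, time in s.
With the tool pointing down it reaches from about 0.35 to 0.85 m from the base axis. Payload 8.1 kg.
Tool frame: the origin (TCP) lies at the very end of the fingers, on their centre line; the grasp point (between the pads) lies 19 mm behind it (ctrl.grip_point_offset is the distance from the TCP to the grasp point, in m); z points along the fingers, y is the direction in which the jaws open and shut (so a half turn about z gives the same grasp; the last joint's range is limited). The gripper opens to 93 mm and grips with 3 to 60 N. Pads are 15 mm wide; open, the fingers measure 128 mm over their backs; the gripper's body (75 mm by 188 mm) begins 65 mm behind the grasp point.
Start: joints at [1.147, 0.13, 1.488, -0, 1.523, -0.085], TCP at [0.199, 0.566, 0.219] pointing down, gripper open.
Joint ranges: [-2.96, 2.96], [-0.89, 2.26], [0.02, 2.5], [-1.34, 4.48], [0, 2.73], [-2.66, 2.66]. Speed limits (rad/s): [2.39, 2.39, 2.79, 3.14, 3.14, 3.14].

INTERFACE

Orientations are given as a unit quaternion [w, x, y, z].
In Python, from station import ctrl gives the robot as it stands.
- The arm moves only by the shell command python3 -m crank 'ROWS'. ROWS is JSON, a list of rows, each a list of 3 entries, a list of its own where there are three numbers: the opening, from 0 (shut) to 1 (fully open), then the shift along the tool's x, y, z in m, then the turn about the tool's z in degrees. In form: [[claw, [dx, dy, dz], spin], ...]. A call has 1 to 5 rows; each row is the pose to reach, as a shift and turn from the pose commanded when the call began, along the tool's axes at that moment; what a row does not reach only later rows make up. A row lasts 1/8 s, in which the tool goes at most 62.5 mm and 10.7 degrees, less where a joint would pass 70% of its speed; a pose out of reach is approached as far as the arm can. A call with a gripper value outside its range is refused whole. The fingers move at their own pace and stop on an object; the grip force is fixed at half the most. Time passes only in rows, so rows that repeat a pose let the fingers close. It gives the time, the measured TCP pose, the force and the opening at its end, in the units of the state.
- ctrl.state(): the state, without advancing time (a new reading comes with each control period).
- ctrl.grab_frame(name): name is "scene" or "top" or "wrist"; returns a dict with "color" (480x640x3 uint8, red, green, blue), "z_map" (480x640 float32, m along the optical axis (not along the pixel's ray), 0 where there is no reading), "fx", "fy", "cx", "cy" (pixels), "R" (3x3) and "t" (3): a world point X has camera coordinates R X + t. Camera axes: x right, y down, z forward; pixel columns grow to the right and rows downward; lengths in m; the calibration is good to about 2 mm. A picture is of the moment at which its call begins.
- ctrl.job_done(): hands the job in, once; it reports no verdict.
The state is a dict: "time_s": time; "qpos": joint angles; "joint_vel": joint speeds; "effort": joint torques, N m; "position": TCP position; "tcp_rot": TCP orientation; "wrist_force": force on the tool from outside, world axes, zero at the start; "wrist_torque": the same for the moment, N m; "finger_gap": opening from 0.0 (shut) to 1.0 (fully open).
Only numpy, scipy, OpenCV 4.12 (cv2) and the standard library are available. Lean on these libraries where they do the work, as an engineer would, in place of code of your own. Each camera call takes 0.05 s, during which the arm holds its last target.

TASK

The wheel is done, so put the chrome tools back in the grey tool tray: stand each of the three chrome sockets upright in the blue block's pocket made for its size (smallest socket in the smallest pocket, largest in the largest) and lay the chrome ratchet flat in the tray's long open compartment, either way round. Set them down, do not drop or throw them. The two black impact sockets belong with the air gun: leave them standing where they are.

Things in the scene. Friction and masses are not known exactly. Their poses are not given: they have to be found in the camera images.
- chrome_small_mid (a point): The small bright chrome deep socket, 30 mm outside diameter, a plain upright cylinder 80 mm tall, standing on its drive end with the six-sided mouth up. The point is its centre, half-way up (40 mm above its foot); z is its axis, pointing up; any yaw grips alike.
- chrome_medium_mid (a point): The medium bright chrome deep socket, 38 mm outside diameter, a plain upright cylinder 80 mm tall, standing on its drive end with the six-sided mouth up. The point is its centre, half-way up (40 mm above its foot); z is its axis, pointing up; any yaw grips alike.
- chrome_large_mid (a point): The large bright chrome deep socket, 46 mm outside diameter, a plain upright cylinder 80 mm tall, standing on its drive end with the six-sided mouth up. The point is its centre, half-way up (40 mm above its foot); z is its axis, pointing up; any yaw grips alike.
- black_medium_mid (a point): A medium matt-black impact socket, 38 mm outside diameter, a plain upright cylinder 80 mm tall, standing on its drive end with the six-sided mouth up. The point is its centre, half-way up (40 mm above its foot); z is its axis, pointing up; any yaw grips alike. It does not belong in the tray and stays where it stands.
- black_large_mid (a point): A large matt-black impact socket, 46 mm outside diameter, a plain upright cylinder 80 mm tall, standing on its drive end with the six-sided mouth up. The point is its centre, half-way up (40 mm above its foot); z is its axis, pointing up; any yaw grips alike. It does not belong in the tray and stays where it stands.
- ratchet_mid (a point): Chrome ratchet handle lying flat, 207 mm long along its x; z up. The point is its middle, half-way up the grip (12 mm above what it lies on), near the balance point. Round grip, 24 mm diameter, from x = -105 to +12 mm: take it here, closing across y. Then a 16 mm shank and the round head, 44 mm wide, 26 mm high, at x = +80 mm, with a drive square on top up to 39 mm.
- pocket_small (a point): The small round pocket, 42 mm diameter, 14 mm deep, for the 30 mm chrome socket, in its own blue 79 x 79 mm block in the tray. The point is the centre of the pocket floor, 12 mm above the bench (block top 26 mm). The three blocks stand in a row (80 mm between pocket centres), in any order. Axes: x to the back of the tray, y along the row, z up.
- pocket_medium (a point): The medium round pocket, 50 mm diameter, 14 mm deep, for the 38 mm chrome socket, in its own blue 79 x 79 mm block in the tray. The point is the centre of the pocket floor, 12 mm above the bench (block top 26 mm). The three blocks stand in a row (80 mm between pocket centres), in any order. Axes: x to the back of the tray, y along the row, z up.
- pocket_large (a point): The large round pocket, 58 mm diameter, 14 mm deep, for the 46 mm chrome socket, in its own blue 79 x 79 mm block in the tray. The point is the centre of the pocket floor, 12 mm above the bench (block top 26 mm). The three blocks stand in a row (80 mm between pocket centres), in any order. Axes: x to the back of the tray, y along the row, z up.
- compartment (a point): Long open compartment of the fixed grey tool tray (206 x 248 mm, walls 4 mm thick, 20 mm high), in front of the blocks: 118 mm wide along x, 240 mm long along y, the blocks on its +x side (22 mm above its floor), tray walls on the others. The point is the centre of its floor, 4 mm above the bench; z up. The row of pockets runs along y, 99 mm away in +x.
There are look-alikes about, which are no part of the job. What is shaped like the part that bears chrome_medium_mid but purple is not meant.

How it is judged:
At the end, for the whole second after the job is handed in: Each chrome socket stands upright (0.15 rad) on the floor of the pocket of its size, centred within 10 mm; the ratchet lies on the compartment floor, within 46 mm across, 30 mm along and 0.4 rad of its middle line; both black sockets stand within 25 mm of their start; all at rest (horizontal distance between chrome_small_mid and pocket_small below 0.01 m and z of chrome_small_mid in the frame of pocket_small between 0.034 and 0.046 m and angle between each of chrome_small_mid, chrome_medium_mid, chrome_large_mid, black_medium_mid, black_large_mid's own z axis and vertical below 0.15 rad and horizontal distance between chrome_medium_mid and pocket_medium below 0.01 m and z of chrome_medium_mid in the frame of pocket_medium between 0.034 and 0.046 m and horizontal distance between chrome_large_mid and pocket_large below 0.01 m and z of chrome_large_mid in the frame of pocket_large between 0.034 and 0.046 m and x of ratchet_mid in the frame of compartment between -0.046 and 0.046 m and y of ratchet_mid in the frame of compartment between -0.03 and 0.03 m and z of ratchet_mid in the frame of compartment between 0.006 and 0.02 m and angle between the x axis of ratchet_mid and the y axis of compartment, either way round below 0.4 rad and distance of each of black_medium_mid, black_large_mid from where it was at the start of the episode below 0.025 m and linear speed of each of chrome_small, chrome_medium, chrome_large, ratchet below 0.02 m/s); the robot touches nothing.
It fails at once if the black medium socket is pushed away or knocked over (distance of black_medium_mid from where it was at the start of the episode above 0.025 m or angle between black_medium_mid's own z axis and vertical above 0.4 rad).
It fails at once if the black large socket is pushed away or knocked over (distance of black_large_mid from where it was at the start of the episode above 0.025 m or angle between black_large_mid's own z axis and vertical above 0.4 rad).
It fails at once if a chrome socket or the ratchet is dropped from more than about 40 mm, or thrown ((contact force between the fingers and chrome_small below 0.02 N and linear speed of chrome_small above 0.9 m/s) or (contact force between the fingers and chrome_medium below 0.02 N and linear speed of chrome_medium above 0.9 m/s) or (contact force between the fingers and chrome_large below 0.02 N and linear speed of chrome_large above 0.9 m/s) or (contact force between the fingers and ratchet below 0.02 N and linear speed of ratchet above 0.9 m/s)).
It also fails if it takes over 112 s, if anything falls off the work surface, if the arm or the gripper's body presses on something with over 40 N, if the wrist force passes 120 N, or if a joint passes its speed limit or range.

## Working session

There is one attempt and no reset: what is moved stays moved. The work goes in short steps, Python scripts to look and compute and a shell command to move; the robot and the scene stay as the last step left them, time stands still between calls to the robot, and variables do not carry over. Pictures are saved under pics/ and viewed, and the job is handed in when it is done.

```bash
ls; mkdir -p pics
python3 - <<'E'
from station import ctrl
import cv2
print(ctrl.state()); print(ctrl.grip_point_offset)
for n in ("scene","top","wrist"):
    f=ctrl.grab_frame(n); cv2.imwrite(f"pics/{n}0.png",f["color"][:,:,::-1])
E
```

```text
pics
{'time_s': 0.0, 'qpos': array([ 1.14657556e+00,  1.31140280e-01,  1.48926934e+00, -1.54423429e-06,
        1.52299434e+00, -8.53747132e-02]), 'joint_vel': array([-0.00060125, -0.00172319,  0.00082061, -0.00266565, -0.0001553 ,
       -0.00154097]), 'effort': array([ 1.13294365e-03, -5.59808886e+01, -4.91770577e+01,  7.70219578e-02,
        3.50658351e-02, -1.61876078e-04]), 'position': array([0.19917166, 0.56537991, 0.21760538]), 'tcp_rot': array([-2.27523220e-04,  1.68613561e-01,  9.85681818e-01, -8.76607614e-04]), 'wrist_force': array([0.26416933, 0.36258473, 0.21740216]), 'wrist_torque': array([ 0.03802231, -0.00037417,  0.01028611]), 'finger_gap': 0.997579303392302}
0.0188
```

View pics/scene0.png

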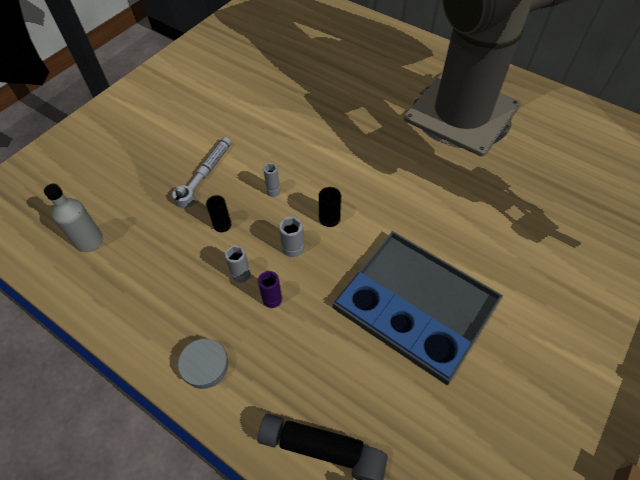

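View pics/top0.png

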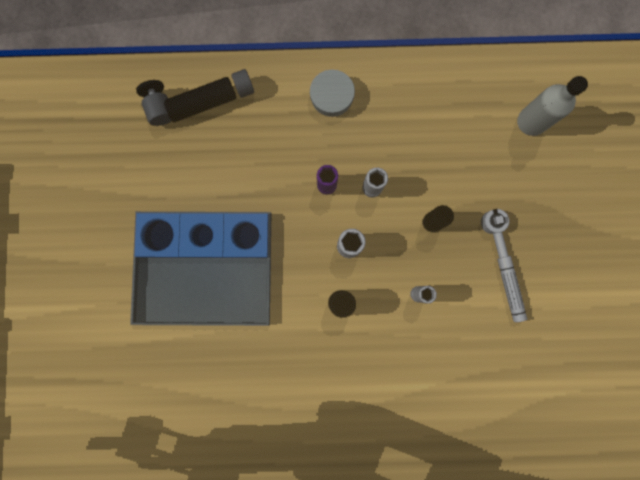

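View pics/wrist0.png

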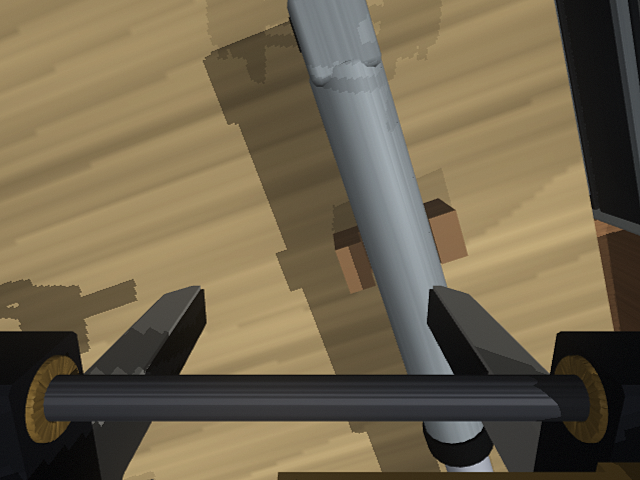

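The scene view shows the tray with pockets, left to right, medium (365,298), small (401,321) and large (441,347). The ratchet is at (200,175). The chrome sockets are small (271,180), large (291,236) and medium (237,263). The black ones are at (218,213) and (329,206), with a purple decoy at (270,289). The top view matches: pockets at (158,235), (201,236) and (246,236), sockets at (352,243), (376,180) and (427,294), and the ratchet from (497,220) to (519,317). The wrist view shows a silver pipe near the tool. Next I'll measure with depth.

```bash
cat > h.py <<'E'
from station import ctrl
import numpy as np, cv2
def cloud(n):
    f=ctrl.grab_frame(n); z=f["z_map"]; v,u=np.mgrid[:480,:640]
    P=np.stack([(u-f["cx"])/f["fx"]*z,(v-f["cy"])/f["fy"]*z,z],-1)
    W=(P-f["t"])@f["R"]; W[z==0]=np.nan
    return f,W
E
python3 - <<'E'
from h import *
f,W=cloud("top"); print("campos",-f["R"].T@f["t"],f["fx"])
H=W[...,2]
for nm,(u,v) in dict(tray=(200,300),blk=(180,217),bench=(300,400),Psm=(201,236),Pl=(158,235),Pm=(246,236),puck=(332,92)).items(): print(nm,W[v,u].round(4))
# components of tall stuff
m=((H>0.07)&(H<0.095)).astype(np.uint8)
n,l,s,c=cv2.connectedComponentsWithStats(m)
for i in range(1,n):
    if s[i,4]>40: 
        p=W[l==i]; print("tall",c[i].round(0),s[i,4],p.mean(0).round(4),p.min(0).round(3),p.max(0).round(3))
print("max h",np.nanmax(H))
m=(H>0.008)&(W[...,1]<-0.0)
n,l,s,c=cv2.connectedComponentsWithStats(m.astype(np.uint8))
for i in range(1,n):
    if s[i,4]>100:
        p=W[l==i]; print("obj",c[i].round(0),s[i,4],p.mean(0).round(4),p.min(0).round(3),p.max(0).round(3))
f,W=cloud("wrist"); 
for u,v in ((370,150),(400,250),(100,150),(450,240),(590,100),(460,440)): print(u,v,W[v,u].round(3))
E
```

```text
campos [ 0.48154947 -0.04881957  0.87856647] 473.7271291265843
tray [0.4677 0.1726 0.0034]
blk [0.6188 0.2028 0.0271]
bench [ 0.2841 -0.0066  0.0006]
Psm [0.5846 0.1681 0.0134]
Pl [0.5887 0.2474 0.0129]
Pm [0.5825 0.0855 0.0119]
puck [ 0.8442 -0.0804  0.0336]
tall [542. 113.] 271 [ 0.774  -0.4419  0.0823] [ 0.759 -0.474  0.07 ] [ 0.805 -0.43   0.095]
tall [327. 176.] 196 [ 0.6756 -0.065   0.0786] [ 0.658 -0.083  0.07 ] [ 0.695 -0.047  0.084]
tall [376. 179.] 200 [ 0.6678 -0.1504  0.0783] [ 0.65  -0.169  0.07 ] [ 0.687 -0.132  0.083]
tall [442. 216.] 211 [ 0.5993 -0.2594  0.0781] [ 0.582 -0.279  0.07 ] [ 0.619 -0.241  0.083]
tall [351. 242.] 258 [ 0.5598 -0.1034  0.0792] [ 0.537 -0.125  0.07 ] [ 0.582 -0.081  0.084]
tall [427. 294.] 133 [ 0.4677 -0.2265  0.078 ] [ 0.453 -0.241  0.07 ] [ 0.482 -0.212  0.082]
tall [342. 304.] 256 [ 0.4552 -0.0847  0.0795] [ 0.434 -0.106  0.071] [ 0.478 -0.062  0.083]
max h 0.17381837935856362
obj [332.  92.] 1620 [ 0.8456 -0.0797  0.0295] [ 0.806 -0.122  0.008] [ 0.89  -0.039  0.035]
obj [551. 106.] 2122 [ 0.7791 -0.4475  0.0993] [ 0.759 -0.486  0.008] [ 0.817 -0.43   0.174]
obj [327. 179.] 522 [ 0.6735 -0.0651  0.0617] [ 0.657 -0.083  0.009] [ 0.695 -0.047  0.084]
obj [374. 182.] 544 [ 0.6659 -0.1489  0.0607] [ 0.65  -0.169  0.008] [ 0.687 -0.132  0.083]
obj [438. 218.] 598 [ 0.5983 -0.2569  0.0593] [ 0.581 -0.279  0.009] [ 0.619 -0.241  0.083]
obj [505. 262.] 1684 [ 0.5213 -0.3832  0.0223] [ 0.415 -0.416  0.008] [ 0.618 -0.349  0.042]
obj [350. 243.] 636 [ 0.559  -0.1027  0.0653] [ 0.537 -0.125  0.008] [ 0.582 -0.081  0.084]
obj [423. 294.] 375 [ 0.468  -0.2247  0.0601] [ 0.453 -0.241  0.008] [ 0.482 -0.212  0.082]
obj [342. 304.] 614 [ 0.456  -0.0841  0.0664] [ 0.434 -0.106  0.009] [ 0.479 -0.061  0.083]
370 150 [0.161 0.618 0.076]
400 250 [nan nan nan]
100 150 [ 0.092  0.403 -0.   ]
450 240 [0.253 0.66  0.051]
590 100 [ 0.25   1.012 -0.344]
460 440 [0.42  0.618 0.076]
```

Run:
```python
from h import *
f,W=cloud("top"); 
c=cv2.resize(f["color"][160:340,120:540],None,fx=1.9,fy=1.9,interpolation=cv2.INTER_CUBIC); cv2.imwrite("pics/topcrop.png",c[:,:,::-1])
```

```text
(no output)
```

View pics/topcrop.png

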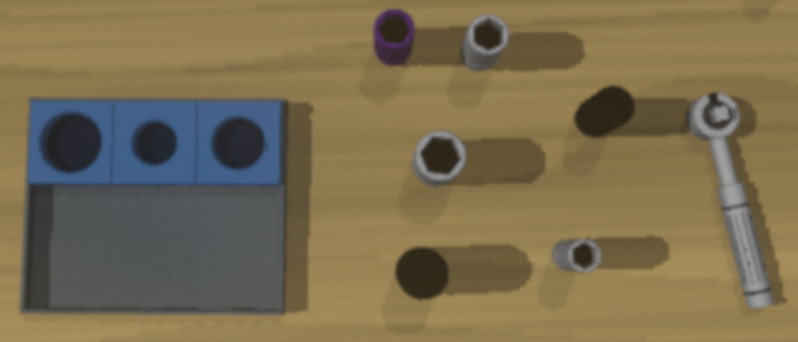

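```bash
cat >> h.py <<'E'
def plan(x,y,z,jaw,cur=None):
    """shift in tool axes and spin deg to put TCP at x,y,z with jaw axis at world angle jaw deg (mod 180)"""
    from scipy.spatial.transform import Rotation as R
    s=ctrl.state(); q=s["tcp_rot"]; r=R.from_quat(q,scalar_first=True).as_matrix()
    d=r.T@(np.array([x,y,z])-s["position"])
    ja=np.degrees(np.arctan2(r[1,1],r[0,1])); sp=(ja-jaw+90)%180-90
    print("at",s["position"].round(4),"jaw",ja.round(2),"q",s["qpos"].round(2),"t",s["time_s"],"gap",round(s["finger_gap"],3),"F",s["wrist_force"].round(1))
    print("-> shift mm",(d*1000).round(1),"spin",round(sp,1),"tilt",r[:,2].round(4))
E
python3 - <<'E'
from h import *
f,W=cloud("top");H=W[...,2];C=f["color"].astype(int)
b=(C[...,2]>C[...,0]+40)&(H>.02)&(H<.032)&(W[...,1]>0)
p=W[b][:,:2].astype(np.float32); r=cv2.minAreaRect(p); print("blocks",r, cv2.boxPoints(r).round(4).tolist(), W[b][:,2].mean())
t=(H>.012)&(H<.03)&(W[...,1]>0.0)&(W[...,1]<.32)&(W[...,0]<.7)
r=cv2.minAreaRect(W[t][:,:2].astype(np.float32)); print("tray",r,cv2.boxPoints(r).round(4).tolist())
# pocket by non-blue holes within row at floor depth
h=((H<.0195)&(W[...,0]>.545)&(W[...,0]<.63)&(W[...,1]>.03)&(W[...,1]<.30)).astype(np.uint8)
n,l,s,c=cv2.connectedComponentsWithStats(h)
for i in range(1,n):
    if s[i,4]>80: q=W[l==i]; print("pk",c[i],s[i],q.mean(0).round(4),q.min(0).round(3),q.max(0).round(3))
g=(H>.008)&(W[...,0]>.4)&(W[...,0]<.63)&(W[...,1]<-.33)&(W[...,1]>-.45)
q=W[g]; 
gr=q[q[:,0]<.505]; 
ax=cv2.fitLine(gr[:,:2].astype(np.float32),cv2.DIST_L2,0,.001,.001).ravel(); print("axis",ax,np.degrees(np.arctan2(ax[1],ax[0])))
if ax[0]<0: ax[:2]*=-1
s=(q[:,:2]-ax[2:])@ax[:2]; lat=(q[:,:2]-ax[2:])@np.array([-ax[1],ax[0]])
print("s range",s.min(),s.max(), "ends",ax[2:]+s.min()*ax[:2],ax[2:]+s.max()*ax[:2])
for a in np.arange(s.min(),s.max(),.012):
    k=(s>=a)&(s<a+.012); print(round(a-s.min(),3),lat[k].min().round(4),lat[k].max().round(4),q[k,2].max().round(3))
mid=ax[2:]+(s.min()+.105)*ax[:2]; print("mid",mid)
plan(mid[0],mid[1],.15,90+np.degrees(np.arctan2(ax[1],ax[0])))
E
```

```text
blocks ((0.5863410830497742, 0.16503074765205383), (0.2395591288805008, 0.07968088984489441), 88.34648132324219) [[0.5430999994277954, 0.04650000110268593], [0.6226999759674072, 0.044199999421834946], [0.6295999884605408, 0.28360000252723694], [0.550000011920929, 0.2858999967575073]] 0.02621776943179159
tray ((0.5260443091392517, 0.16744084656238556), (0.2496720403432846, 0.2053375542163849), 88.37589263916016) [[0.41990000009536743, 0.04560000076889992], [0.6251000165939331, 0.03970000147819519], [0.6322000026702881, 0.28929999470710754], [0.4269999861717224, 0.29510000348091125]]
pk [272.45054945 234.11538462] [267 211  11  46 364] [0.5857 0.0375 0.0038] [ 0.545  0.03  -0.004] [0.63  0.047 0.019]
pk [157.4919571  234.95978552] [142 220  31  31 746] [0.5888 0.2483 0.0131] [0.561 0.221 0.009] [0.617 0.275 0.019]
pk [245.33274336 235.35044248] [232 222  27  27 565] [0.5836 0.0866 0.0128] [0.56  0.063 0.009] [0.607 0.111 0.019]
pk [201.45012788 235.16112532] [191 224  22  23 391] [0.5862 0.1673 0.0129] [0.566 0.147 0.008] [0.606 0.186 0.019]
pk [166.38372093 257.62790698] [132 255  84 
[... 231 characters left out ...]
 -0.36419403]
0.0 -0.013 0.0092 0.027
0.012 -0.0138 0.0099 0.027
0.024 -0.0143 0.0102 0.026
0.036 -0.014 0.0099 0.027
0.048 -0.0148 0.01 0.028
0.06 -0.0141 0.0098 0.026
0.072 -0.0141 0.0095 0.027
0.084 -0.015 0.0095 0.026
0.096 -0.0141 0.0089 0.026
0.108 -0.0138 0.0085 0.027
0.12 -0.0102 0.005 0.022
0.132 -0.0101 0.0053 0.023
0.144 -0.0105 0.0049 0.024
0.156 -0.0164 0.0112 0.031
0.168 -0.0231 0.0175 0.041
0.18 -0.026 0.0184 0.043
0.192 -0.0235 0.0177 0.033
0.204 -0.0089 0.0046 0.03
mid [ 0.51805217 -0.38360698]
at [0.1993 0.5658 0.2184] jaw 70.59 q [ 1.15  0.13  1.49  0.    1.52 -0.09] t 0.35 gap 1.0 F [0.2 0.8 0.3]
-> shift mm [-616.1 -789.5   68.7] spin -30.5 tilt [-2.e-04 -4.e-04 -1.e+00]
```

Run:
```python
from h import *
plan(.46,.18,.2,90)
```

```text
at [0.1993 0.5658 0.2184] jaw 70.59 q [ 1.15  0.13  1.49  0.    1.52 -0.09] t 0.35 gap 1.0 F [0.2 0.8 0.3]
-> shift mm [-374.1 -277.2   18.5] spin -19.4 tilt [-2.e-04 -4.e-04 -1.e+00]
```

```bash
python3 -m crank '[[1,[-0.04,-0.03,0],-2],[1,[-0.08,-0.06,0.002],-4],[1,[-0.12,-0.09,0.004],-6],[1,[-0.16,-0.12,0.006],-8],[1,[-0.2,-0.15,0.008],-10]]'
python3 - <<'E'
from h import *
plan(.46,.18,.2,90)
E
```

```text
time_s: 0.98
position: [0.3389, 0.3566, 0.2108]
tcp_rot: [0.0, 0.081, 0.997, 0.0]
wrist_force: [-0.2, 0.5, -0.3]
finger_gap: 1.001
at [0.3389 0.3566 0.2108] jaw 80.67 q [ 0.71 -0.16  1.79 -0.    1.51 -0.7 ] t 0.975 gap 1.001 F [-0.2  0.5 -0.3]
-> shift mm [-148.1 -154.7   10.8] spin -9.3 tilt [ 5.e-04  3.e-04 -1.e+00]
```

```bash
python3 -m crank '[[1,[-0.04,-0.04,0.002],10],[1,[-0.08,-0.08,0.004],20],[1,[-0.12,-0.12,0.006],30],[1,[-0.15,-0.155,0.008],40],[1,[-0.15,-0.2,0.01],50]]'
python3 - <<'E'
from h import *
plan(.5185,-.3858,.16,-79)
E
```

```text
time_s: 1.6
position: [0.4546, 0.1344, 0.2005]
tcp_rot: [0.0, 0.498, 0.867, 0.0]
wrist_force: [0.2, -0.9, 0.3]
finger_gap: 1.002
at [0.4546 0.1344 0.2005] jaw 30.2 q [ 0.18 -0.21  1.85 -0.    1.5  -0.35] t 1.6 gap 1.002 F [ 0.2 -0.9  0.3]
-> shift mm [-481.7 -206.4   40.6] spin -70.8 tilt [ 3.e-04 -1.e-04 -1.e+00]
```

```bash
python3 -m crank '[[1,[-0.05,-0.02,0.004],10],[1,[-0.1,-0.04,0.008],20],[1,[-0.15,-0.065,0.012],30],[1,[-0.2,-0.085,0.016],40],[1,[-0.25,-0.107,0.02],50]]'
python3 - <<'E'
from h import *
plan(.5185,-.3858,.16,-79)
E
```

```text
time_s: 2.22
position: [0.4887, -0.1354, 0.1808]
tcp_rot: [0.0, 0.818, 0.575, 0.0]
wrist_force: [0.2, 0.2, -0.1]
finger_gap: 1.0
at [ 0.4887 -0.1354  0.1808] jaw -19.75 q [-0.37 -0.1   1.79  0.    1.45 -0.03] t 2.225 gap 1.0 F [ 0.2  0.2 -0.1]
-> shift mm [-225.6  112.7   20.9] spin 59.3 tilt [ 8.e-04 -2.e-04 -1.e+00]
```

```bash
python3 -m crank '[[0.7,[-0.045,0.022,0.004],10],[0.6,[-0.09,0.045,0.008],20],[0.6,[-0.135,0.068,0.012],30],[0.6,[-0.18,0.09,0.016],40],[0.6,[-0.225,0.112,0.02],50]]'; python3 -m crank '[[0.6,[0,0,0],9.3],[0.6,[0,0,0],9.3]]'
python3 - <<'E'
from h import *
plan(.5185,-.3858,.006,-79)
f,W=cloud("wrist"); cv2.imwrite("pics/w1.png",f["color"][:,:,::-1])
E
```

```text
time_s: 2.85
position: [0.5195, -0.3847, 0.1605]
tcp_rot: [0.0, 0.984, 0.176, 0.0]
wrist_force: [0.7, -0.0, 0.4]
finger_gap: 0.604
time_s: 3.1
position: [0.5191, -0.3834, 0.1601]
tcp_rot: [-0.0, 0.995, 0.098, -0.0]
wrist_force: [-0.2, 0.3, 0.0]
finger_gap: 0.603
at [ 0.5191 -0.3834  0.1601] jaw -78.71 q [-0.72  0.28  1.42  0.    1.44  0.66] t 3.1 gap 0.603 F [-0.2  0.3  0. ]
-> shift mm [ -1.    2.4 154.1] spin 0.3 tilt [-6.e-04  7.e-04 -1.e+00]
```

View pics/w1.png

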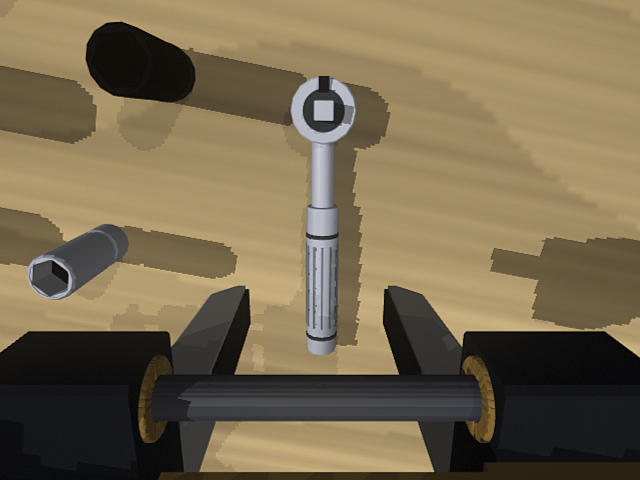

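The ratchet is centred between the jaws, with its head at (323,110). I'll descend and grip it.

```bash
python3 -m crank '[[0.6,[0,0.002,0.045],0],[0.6,[-0.001,0.002,0.09],0],[0.6,[-0.001,0.002,0.13],0],[0.6,[-0.001,0.002,0.15],0],[0.6,[-0.001,0.002,0.156],0]]'; python3 -m crank '[[0,[0,0,0],0],[0,[0,0,0],0],[0,[0,0,0],0],[0,[0,0,0],0],[0,[0,0,0],0]]'
python3 - <<'E'
from h import *
plan(.487,.169,.008,-1.65)
E
```

```text
time_s: 3.78
position: [0.5186, -0.3843, 0.0039]
tcp_rot: [-0.001, 0.995, 0.099, -0.0]
wrist_force: [0.6, 0.4, -0.0]
finger_gap: 0.597
time_s: 4.4
position: [0.5196, -0.3862, 0.0059]
tcp_rot: [0.001, 0.995, 0.098, 0.001]
wrist_force: [-0.5, -3.1, 6.1]
finger_gap: 0.246
at [ 0.5196 -0.3862  0.0059] jaw -78.72 q [-0.72  0.44  1.53 -0.    1.18  0.66] t 4.4 gap 0.246 F [-0.5 -3.1  6.1]
-> shift mm [  76.7 -550.8   -3.2] spin -77.1 tilt [ 0.0017 -0.0019 -1.    ]
```

```bash
python3 -m crank '[[0,[0,0,0],0],[0,[0,0,-0.02],0],[0,[0,0,-0.05],0],[0,[0,0,-0.09],0],[0,[0,0,-0.13],0]]'; python3 -m crank '[[0,[0,0,-0.025],0],[0,[0,0,-0.025],0]]'
python3 - <<'E'
from h import *
plan(.487,.169,.16,-1.65)
f,W=cloud("wrist"); cv2.imwrite("pics/w2.png",f["color"][:,:,::-1])
E
```

```text
time_s: 5.03
position: [0.5181, -0.3842, 0.1357]
tcp_rot: [-0.001, 0.995, 0.098, -0.001]
wrist_force: [0.7, -0.1, -4.1]
finger_gap: 0.255
time_s: 5.28
position: [0.5199, -0.3858, 0.1628]
tcp_rot: [0.002, 0.995, 0.098, 0.002]
wrist_force: [0.4, 0.1, -4.7]
finger_gap: 0.249
at [ 0.5199 -0.3858  0.1628] jaw -78.7 q [-0.72  0.28  1.42  0.    1.44  0.66] t 5.275 gap 0.249 F [ 0.4  0.1 -4.7]
-> shift mm [  76.4 -550.5    1.2] spin -77.0 tilt [ 0.0035 -0.0027 -1.    ]
```

View pics/w2.png

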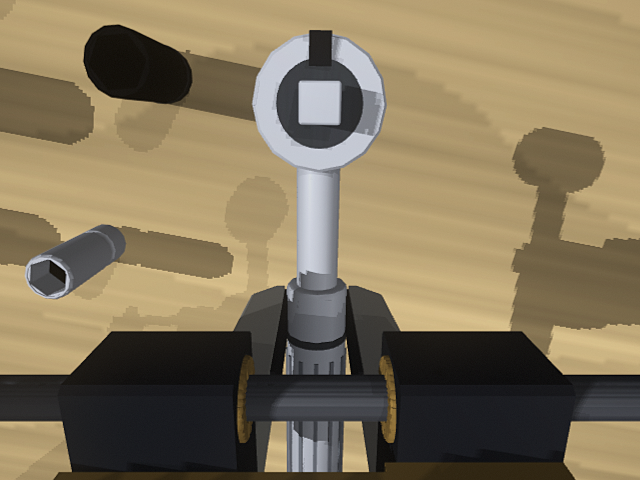

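The ratchet is held level. I'll carry it to the compartment.

```bash
python3 -m crank '[[0,[0.003,-0.02,0],-3],[0,[0.007,-0.055,0],-9],[0,[0.012,-0.095,0],-15],[0,[0.018,-0.135,0],-21],[0,[0.024,-0.175,0],-27]]'
python3 - <<'E'
from h import *
plan(.487,.169,.16,-1.65)
E
```

```text
time_s: 5.95
position: [0.5064, -0.2067, 0.157]
tcp_rot: [-0.002, 0.944, 0.329, -0.001]
wrist_force: [1.0, 0.5, -4.5]
finger_gap: 0.25
at [ 0.5064 -0.2067  0.157 ] jaw -51.52 q [-0.48  0.03  1.71  0.    1.41  0.42] t 5.95 gap 0.25 F [ 1.   0.5 -4.5]
-> shift mm [ 218.6 -306.2   -2.1] spin -49.9 tilt [-0.0038  0.0022 -1.    ]
```

```bash
python3 -m crank '[[0,[0.025,-0.035,0],-6],[0,[0.05,-0.07,0],-12],[0,[0.075,-0.105,0],-18],[0,[0.1,-0.14,0],-24],[0,[0.125,-0.175,0],-30]]'
python3 - <<'E'
from h import *
plan(.487,.169,.16,-1.65)
E
```

```text
time_s: 6.58
position: [0.4959, 0.0076, 0.1573]
tcp_rot: [-0.001, 0.827, 0.563, -0.001]
wrist_force: [0.8, 0.1, -4.2]
finger_gap: 0.25
at [0.4959 0.0076 0.1573] jaw -21.51 q [-0.09 -0.11  1.85  0.    1.41  0.29] t 6.575 gap 0.25 F [ 0.8  0.1 -4.2]
-> shift mm [146.9 -67.5  -2.6] spin -19.9 tilt [-3.9e-03  5.0e-04 -1.0e+00]
```

```bash
python3 -m crank '[[0,[0.035,-0.015,0],-5],[0,[0.07,-0.03,0],-10],[0,[0.105,-0.046,0],-15],[0,[0.135,-0.062,0],-20],[0,[0.147,-0.067,0],-20]]'; python3 -m crank '[[0,[0,0,0],0],[0,[0,0,0],0]]'
python3 - <<'E'
from h import *
plan(.487,.169,.011,-1.65)
f,W=cloud("top"); cv2.imwrite("pics/t3.png",f["color"][:,:,::-1])
E
```

```text
time_s: 7.2
position: [0.488, 0.1687, 0.1573]
tcp_rot: [-0.001, 0.717, 0.697, -0.002]
wrist_force: [0.1, -1.4, -3.8]
finger_gap: 0.249
time_s: 7.45
position: [0.4897, 0.1663, 0.1589]
tcp_rot: [-0.0, 0.718, 0.696, -0.001]
wrist_force: [-0.3, -0.3, -3.1]
finger_gap: 0.244
at [0.4897 0.1663 0.1589] jaw -1.79 q [ 0.23 -0.06  1.79 -0.    1.41  0.26] t 7.45 gap 0.244 F [-0.3 -0.3 -3.1]
-> shift mm [  2.7  -2.6 147.9] spin -0.1 tilt [-1.1e-03 -8.0e-04 -1.0e+00]
```

View pics/t3.png

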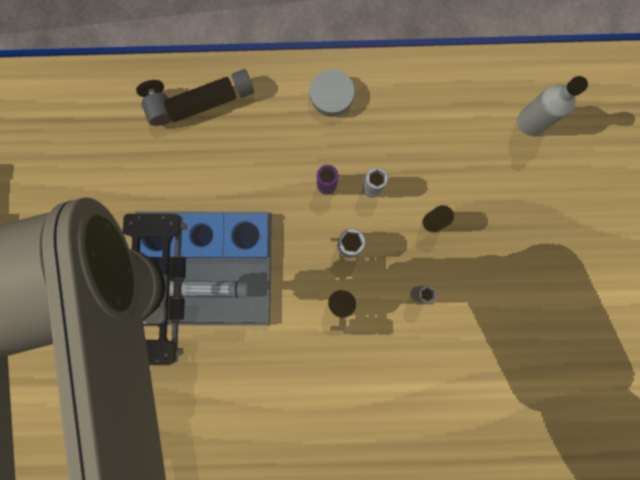

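```bash
python3 -m crank '[[0,[0.002,-0.002,0.03],0],[0,[0.003,-0.003,0.07],0],[0,[0.003,-0.003,0.11],0],[0,[0.003,-0.003,0.13],0],[0,[0.003,-0.003,0.138],0]]';python3 -m crank '[[0,[0,0,0.004],0],[0,[0,0,0.007],0],[0,[0,0,0.009],0],[0,[0,0,0.01],0],[0,[0,0,0.01],0]]'
python3 - <<'E'
from h import *
plan(.487,.169,.011,-1.65)
E
```

```text
time_s: 8.12
position: [0.4861, 0.1692, 0.0202]
tcp_rot: [-0.001, 0.718, 0.696, -0.001]
wrist_force: [-0.8, 0.2, -4.5]
finger_gap: 0.249
time_s: 8.75
position: [0.4871, 0.1705, 0.0118]
tcp_rot: [0.0, 0.718, 0.697, 0.0]
wrist_force: [1.7, -0.9, -4.4]
finger_gap: 0.248
at [0.4871 0.1705 0.0118] jaw -1.7 q [ 0.24  0.11  1.91 -0.    1.12  0.27] t 8.75 gap 0.248 F [ 1.7 -0.9 -4.4]
-> shift mm [-1.5 -0.1  0.8] spin -0.1 tilt [ 3.e-04  0.e+00 -1.e+00]
```

```bash
python3 -m crank '[[0,[0,0,0.001],0],[0,[0,0,0.002],0],[0,[0,0,0.003],0],[0,[0,0,0.003],0]]'; python3 -m crank '[[0.25,[0,0,0],0],[0.4,[0,0,0],0],[0.5,[0,0,0],0],[0.5,[0,0,0],0],[0.5,[0,0,-0.005],0]]'; python3 -m crank '[[0.5,[0,0,-0.03],0],[0.5,[0,0,-0.07],0],[0.6,[0,0,-0.11],0],[0.6,[0,0,-0.15],0],[0.6,[0,0,-0.165],0]]'
python3 - <<'E'
from h import *
plan(.4675,-.2265,.17,-1.65)
f,W=cloud("wrist"); cv2.imwrite("pics/w4.png",f["color"][:,:,::-1])
f,W=cloud("scene"); cv2.imwrite("pics/s4.png",f["color"][:,:,::-1])
E
```

```text
time_s: 9.25
position: [0.4872, 0.1705, 0.0099]
tcp_rot: [0.0, 0.718, 0.697, -0.0]
wrist_force: [-6.3, -2.5, 10.4]
finger_gap: 0.254
time_s: 9.88
position: [0.4866, 0.1703, 0.0134]
tcp_rot: [-0.0, 0.718, 0.696, -0.0]
wrist_force: [-1.2, 0.1, 0.7]
finger_gap: 0.498
time_s: 10.5
position: [0.4885, 0.1709, 0.1819]
tcp_rot: [0.001, 0.718, 0.697, 0.002]
wrist_force: [-0.8, 0.5, -0.7]
finger_gap: 0.6
at [0.4885 0.1709 0.1819] jaw -1.71 q [ 0.24 -0.08  1.77  0.    1.45  0.27] t 10.5 gap 0.6 F [-0.8  0.5 -0.7]
-> shift mm [-397.8   -9.3   11.3] spin -0.1 tilt [ 0.0047  0.0011 -1.    ]
```

View pics/s4.png

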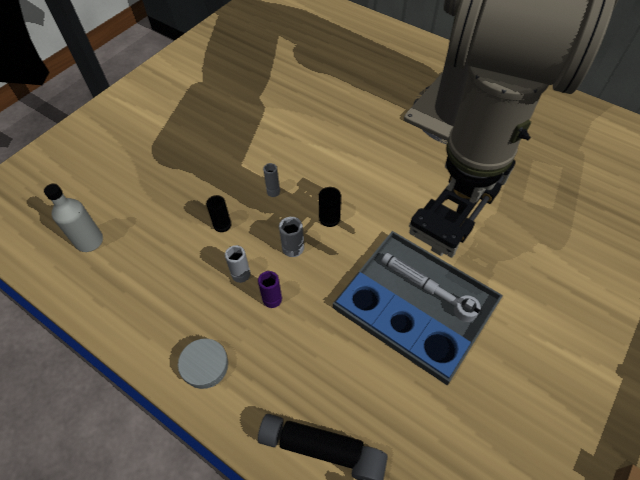

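The ratchet lies flat in the compartment, from (385,258) to (470,308). The large chrome socket is next.

```bash
python3 - <<'E'
from h import *
plan(.5595,-.103,.15,-1.65)
E
python3 -m crank '[[0.8,[-0.05,0.01,0],0],[0.8,[-0.1,0.025,0],0],[0.8,[-0.15,0.04,0.01],0],[0.8,[-0.2,0.055,0.02],0],[0.8,[-0.245,0.07,0.025],0]]'
python3 - <<'E'
from h import *
plan(.5595,-.103,.031,-1.65)
E
```

```text
at [0.4881 0.1707 0.1804] jaw -1.71 q [ 0.24 -0.08  1.77  0.    1.45  0.27] t 10.6 gap 0.601 F [0.2 0.1 0.1]
-> shift mm [-271.5   79.4   30.4] spin -0.1 tilt [ 3.3e-03  8.0e-04 -1.0e+00]
time_s: 11.22
position: [0.5482, -0.078, 0.1503]
tcp_rot: [-0.002, 0.718, 0.696, -0.001]
wrist_force: [0.6, 0.6, -0.0]
finger_gap: 0.794
at [ 0.5482 -0.078   0.1503] jaw -1.74 q [-0.23  0.05  1.7  -0.    1.4  -0.2 ] t 11.225 gap 0.794 F [ 0.6  0.6 -0. ]
-> shift mm [-24.7  12.6 119.2] spin -0.1 tilt [-0.0042  0.001  -1.    ]
```

```bash
python3 -m crank '[[0.8,[-0.025,0.011,0],0],[0.8,[-0.025,0.011,0],0],[0.8,[-0.025,0.011,0],0]]'
python3 - <<'E'
from h import *
plan(.5595,-.103,.031,-1.65)
f,W=cloud("wrist"); cv2.imwrite("pics/w5.png",f["color"][:,:,::-1])
E
```

```text
time_s: 11.6
position: [0.5589, -0.101, 0.152]
tcp_rot: [-0.001, 0.718, 0.696, -0.001]
wrist_force: [-0.5, 0.1, 0.1]
finger_gap: 0.801
at [ 0.5589 -0.101   0.152 ] jaw -1.71 q [-0.27  0.09  1.66  0.    1.4  -0.24] t 11.6 gap 0.801 F [-0.5  0.1  0.1]
-> shift mm [ -2.1   1.  120.9] spin -0.1 tilt [-0.0026  0.0011 -1.    ]
```

View pics/w5.png

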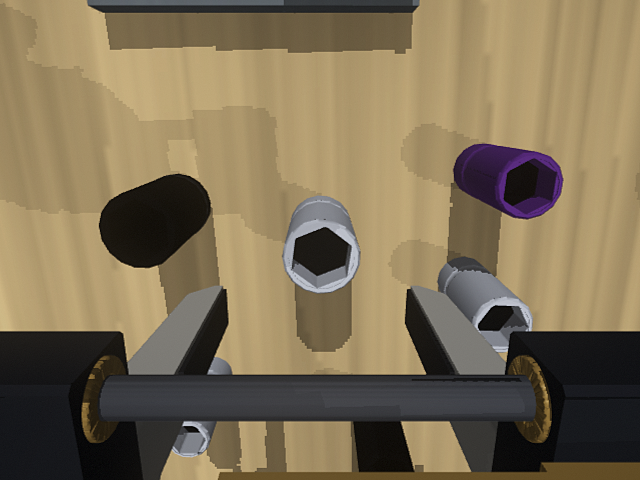

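The socket mouth at (322,257) is centred between the fingers, and the black socket at (155,220) is clear of them. I'll descend.

```bash
python3 -m crank '[[0.8,[-0.002,0.001,0.03],0],[0.8,[-0.002,0.001,0.07],0],[0.8,[-0.002,0.001,0.1],0],[0.8,[-0.002,0.001,0.118],0],[0.8,[-0.002,0.001,0.121],0]]'; python3 -m crank '[[0,[0,0,0],0],[0,[0,0,0],0],[0,[0,0,0],0],[0,[0,0,0],0],[0,[0,0,0],0]]'
python3 - <<'E'
from h import *
plan(.5888,.2465,.16,-1.65)
E
```

```text
time_s: 12.28
position: [0.5599, -0.1029, 0.0315]
tcp_rot: [-0.001, 0.717, 0.697, -0.001]
wrist_force: [0.4, 0.2, 0.5]
finger_gap: 0.804
time_s: 12.9
position: [0.5614, -0.1041, 0.0336]
tcp_rot: [0.001, 0.718, 0.696, 0.0]
wrist_force: [-1.6, 0.8, 5.7]
finger_gap: 0.487
at [ 0.5614 -0.1041  0.0336] jaw -1.71 q [-0.27  0.22  1.74 -0.    1.18 -0.24] t 12.9 gap 0.487 F [-1.6  0.8  5.7]
-> shift mm [ 351.2   17.  -126.5] spin -0.1 tilt [ 1.2e-03 -4.0e-04 -1.0e+00]
```

```bash
python3 -m crank '[[0,[0,0,0],0],[0,[0,0,-0.02],0],[0,[0,0,-0.05],0],[0,[0,0,-0.09],0],[0,[0,0,-0.125],0]]'; python3 -m crank '[[0,[0.02,0.001,0],0],[0,[0.06,0.003,0],0],[0,[0.1,0.005,0],0],[0,[0.14,0.007,0],0],[0,[0.18,0.009,0],0]]'
python3 - <<'E'
from h import *
plan(.5888,.2465,.16,-1.65)
E
```

```text
time_s: 13.52
position: [0.5606, -0.1038, 0.1597]
tcp_rot: [0.0, 0.718, 0.696, 0.0]
wrist_force: [-0.4, -0.3, -3.9]
finger_gap: 0.494
time_s: 14.15
position: [0.5737, 0.0781, 0.1558]
tcp_rot: [-0.001, 0.717, 0.697, -0.001]
wrist_force: [0.0, -0.5, -4.2]
finger_gap: 0.494
at [0.5737 0.0781 0.1558] jaw -1.69 q [0.05 0.11 1.62 0.   1.41 0.08] t 14.15 gap 0.494 F [ 0.  -0.5 -4.2]
-> shift mm [168.8  10.1  -4.2] spin -0.0 tilt [-3.1e-03  2.0e-04 -1.0e+00]
```

```bash
python3 -m crank '[[0,[0.04,0.002,0],0],[0,[0.08,0.004,0],0],[0,[0.12,0.006,0],0],[0,[0.155,0.009,0],0],[0,[0.169,0.010,0],0]]'; python3 -m crank '[[0,[0,0,0],0],[0,[0,0,0],0],[0,[0,0,0],0]]'
python3 - <<'E'
from h import *
plan(.5888,.2465,.043,-1.65)
for n in ("scene","wrist"):
    f,W=cloud(n); cv2.imwrite(f"pics/{n}6.png",f["color"][:,:,::-1])
E
```

```text
time_s: 14.78
position: [0.5884, 0.2469, 0.1556]
tcp_rot: [-0.001, 0.717, 0.697, -0.001]
wrist_force: [0.8, -0.3, -3.9]
finger_gap: 0.492
time_s: 15.15
position: [0.5903, 0.2432, 0.1576]
tcp_rot: [0.0, 0.718, 0.696, -0.0]
wrist_force: [-0.5, -0.9, -4.6]
finger_gap: 0.494
at [0.5903 0.2432 0.1576] jaw -1.79 q [ 0.31  0.27  1.45 -0.    1.43  0.34] t 15.15 gap 0.494 F [-0.5 -0.9 -4.6]
-> shift mm [  3.3  -1.6 114.6] spin -0.1 tilt [-2.e-04 -3.e-04 -1.e+00]
```

View pics/wrist6.png

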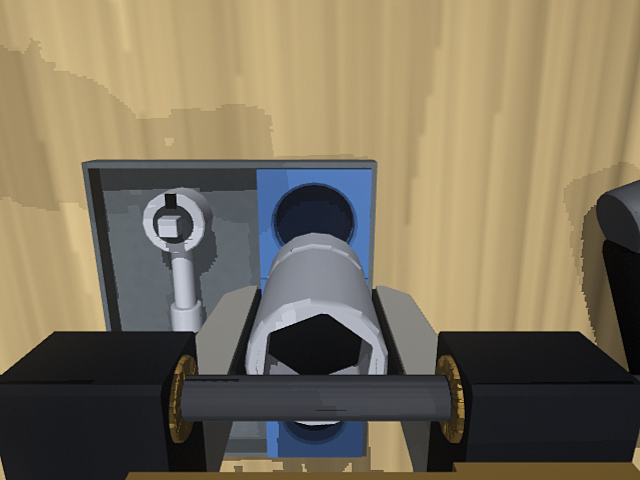

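View pics/scene6.png

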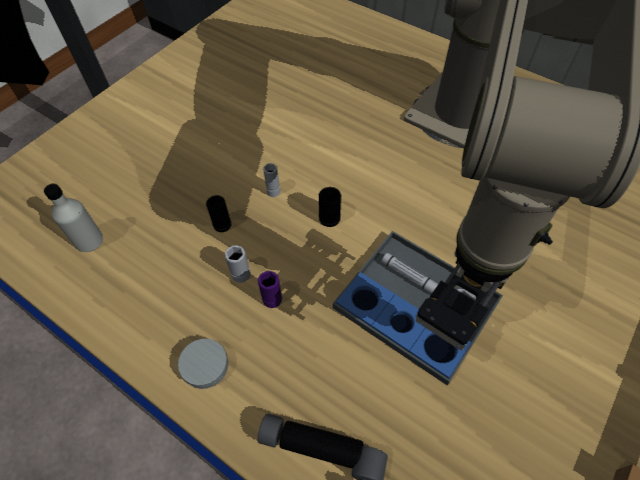

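Run:
```python
from h import *
f,W=cloud("wrist")
for u,v in ((314,200),(278,217),(353,217),(314,185),(268,180),(367,180),(110,163),(365,163)): print(u,v,W[v,u].round(4))
# held socket rim & body
m=np.zeros((480,640),bool); m[235:375,245:390]=1
H=W[...,2]; k=m&(H>.1)&(H<.2); p=W[k]; 
for a in np.arange(.11,.21,.01):
    q=p[(p[:,2]>=a)&(p[:,2]<a+.01)]
    if len(q)>30: print(round(a,2),len(q),q.min(0).round(4),q.max(0).round(4))
plan(.5888,.2465,.043,-1.65)
```

```text
314 200 [0.5895 0.2605 0.0127]
278 217 [0.5625 0.2485 0.012 ]
353 217 [0.6176 0.2474 0.0149]
314 185 [0.5898 0.2714 0.0121]
268 180 [0.5583 0.2779 0.0253]
367 180 [0.6265 0.276  0.0266]
110 163 [0.4493 0.2925 0.0214]
365 163 [0.6259 0.2869 0.02  ]
0.12 179 [0.5695 0.2473 0.1242] [0.613  0.2662 0.1299]
0.13 488 [0.5696 0.2466 0.13  ] [0.6132 0.2666 0.14  ]
0.14 642 [0.5692 0.2464 0.14  ] [0.6132 0.2664 0.1499]
0.15 692 [0.5616 0.2454 0.15  ] [0.6201 0.2666 0.16  ]
0.16 1176 [0.5618 0.2457 0.16  ] [0.6201 0.2668 0.17  ]
0.17 1287 [0.5634 0.2456 0.17  ] [0.6186 0.2669 0.18  ]
0.18 6211 [0.5649 0.2266 0.18  ] [0.617  0.2667 0.19  ]
0.19 1970 [0.5663 0.2314 0.19  ] [0.6152 0.2669 0.2   ]
at [0.5904 0.2436 0.1578] jaw -1.78 q [ 0.31  0.27  1.45 -0.    1.43  0.34] t 15.3 gap 0.493 F [ 0.8 -0.4 -3.1]
-> shift mm [  2.9  -1.7 114.8] spin -0.1 tilt [ 2.e-04 -0.e+00 -1.e+00]
```

```bash
python3 -m crank '[[0,[0.002,-0.001,0.03],0],[0,[0.003,-0.001,0.06],0],[0,[0.003,-0.001,0.09],0],[0,[0.003,-0.001,0.105],0],[0,[0.003,-0.001,0.11],0]]';python3 -m crank '[[0,[0,0,0.002],0],[0,[0,0,0.003],0],[0,[0,0,0.004],0],[0,[0,0,0.004],0]]'
python3 - <<'E'
from h import *
plan(.5888,.2465,.043,-1.65)
E
```

```text
time_s: 15.92
position: [0.5889, 0.247, 0.0469]
tcp_rot: [-0.0, 0.718, 0.696, -0.001]
wrist_force: [0.2, 0.1, -4.0]
finger_gap: 0.488
time_s: 16.42
position: [0.5903, 0.2478, 0.0456]
tcp_rot: [0.001, 0.718, 0.697, 0.001]
wrist_force: [-2.8, -1.4, 5.9]
finger_gap: 0.488
at [0.5903 0.2478 0.0456] jaw -1.71 q [ 0.32  0.37  1.53 -0.    1.24  0.35] t 16.425 gap 0.488 F [-2.8 -1.4  5.9]
-> shift mm [-1.3 -1.5  2.6] spin -0.1 tilt [ 2.1e-03  6.0e-04 -1.0e+00]
```

Contact force appears at z = 0.0456, which is the grasp height plus 12 mm, so the socket is on the pocket floor. Releasing it.

```bash
python3 -m crank '[[0.55,[0,0,0],0],[0.65,[0,0,0],0],[0.72,[0,0,0],0],[0.72,[0,0,0],0],[0.72,[0,0,-0.01],0]]'; python3 -m crank '[[0.72,[0,0,-0.03],0],[0.72,[0,0,-0.07],0],[0.72,[0,0,-0.11],0],[0.72,[0,0,-0.12],0]]'
python3 - <<'E'
from h import *
plan(.6685,-.1505,.16,-1.65)
E
```

```text
time_s: 17.05
position: [0.5884, 0.2471, 0.0528]
tcp_rot: [-0.0, 0.718, 0.696, -0.001]
wrist_force: [-0.2, 0.2, 0.2]
finger_gap: 0.72
time_s: 17.55
position: [0.5914, 0.2481, 0.1784]
tcp_rot: [0.001, 0.718, 0.696, 0.003]
wrist_force: [0.7, 0.2, -0.2]
finger_gap: 0.722
at [0.5914 0.2481 0.1784] jaw -1.71 q [0.32 0.25 1.42 0.   1.46 0.35] t 17.55 gap 0.722 F [ 0.7  0.2 -0.2]
-> shift mm [-396.2   88.8   18. ] spin -0.1 tilt [ 0.0064  0.0021 -1.    ]
```

Now the medium socket, first checking its y estimate with the wrist camera from above.

```bash
python3 -m crank '[[0.72,[-0.05,0.011,0],0],[0.72,[-0.1,0.022,0],0],[0.72,[-0.15,0.033,0],0],[0.72,[-0.2,0.044,0],0],[0.72,[-0.25,0.055,0],0]]'; python3 -m crank '[[0.72,[-0.05,0.011,0.005],0],[0.72,[-0.1,0.022,0.01],0],[0.72,[-0.146,0.034,0.016],0],[0.72,[-0.146,0.034,0.016],0],[0.72,[-0.146,0.034,0.016],0]]'
python3 - <<'E'
from h import *
plan(.6685,-.1505,.031,-1.65)
f,W=cloud("wrist"); cv2.imwrite("pics/w7.png",f["color"][:,:,::-1])
E
```

```text
time_s: 18.18
position: [0.6364, -0.0057, 0.1726]
tcp_rot: [-0.001, 0.718, 0.696, -0.0]
wrist_force: [0.4, 1.1, 0.7]
finger_gap: 0.719
time_s: 18.8
position: [0.6659, -0.1506, 0.1567]
tcp_rot: [-0.001, 0.718, 0.696, -0.0]
wrist_force: [-0.4, 0.6, 0.0]
finger_gap: 0.722
at [ 0.6659 -0.1506  0.1567] jaw -1.74 q [-0.3   0.39  1.3   0.    1.46 -0.27] t 18.8 gap 0.722 F [-0.4  0.6  0. ]
-> shift mm [1.000e-01 2.700e+00 1.257e+02] spin -0.1 tilt [-1.5e-03  9.0e-04 -1.0e+00]
```

View pics/w7.png

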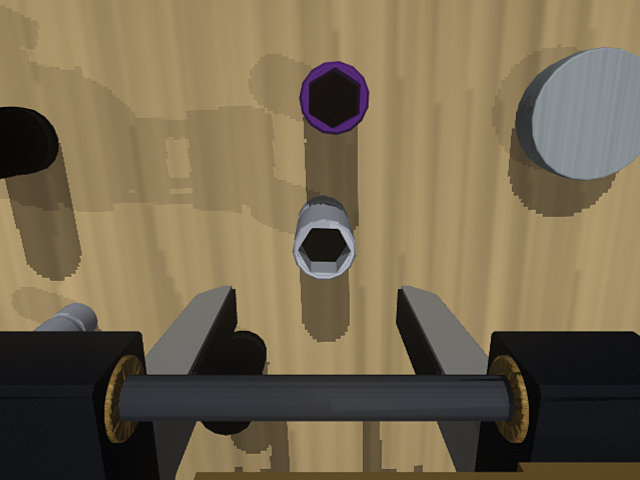

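The chrome medium socket's mouth at (324,247) is centred. The purple one at (334,98) stays clear.

```bash
python3 -m crank '[[0.72,[0,0.002,0.03],0],[0.72,[0,0.002,0.07],0],[0.72,[0,0.002,0.1],0],[0.72,[0,0.002,0.12],0],[0.72,[0,0.002,0.125],0]]'; python3 -m crank '[[0,[0,0,0],0],[0,[0,0,0],0],[0,[0,0,0],0],[0,[0,0,0],0],[0,[0,0,0],0]]';  python3 -m crank '[[0,[0,0,0],0],[0,[0,0,-0.02],0],[0,[0,0,-0.05],0],[0,[0,0,-0.09],0],[0,[0,0,-0.125],0]]'
python3 - <<'E'
from h import *
plan(.584,.0865,.16,-1.65)
E
```

```text
time_s: 19.48
position: [0.6677, -0.1499, 0.0313]
tcp_rot: [-0.001, 0.717, 0.697, -0.0]
wrist_force: [-0.3, -1.1, 0.5]
finger_gap: 0.722
time_s: 20.1
position: [0.6696, -0.1515, 0.034]
tcp_rot: [0.001, 0.718, 0.696, 0.001]
wrist_force: [0.8, 0.5, 5.2]
finger_gap: 0.406
time_s: 20.72
position: [0.6678, -0.151, 0.1592]
tcp_rot: [-0.0, 0.718, 0.696, -0.0]
wrist_force: [1.2, 0.7, -3.7]
finger_gap: 0.404
at [ 0.6678 -0.151   0.1592] jaw -1.71 q [-0.3   0.39  1.29 -0.    1.46 -0.27] t 20.725 gap 0.404 F [ 1.2  0.7 -3.7]
-> shift mm [234.9 -90.9  -0.7] spin -0.1 tilt [-1.1e-03  3.0e-04 -1.0e+00]
```

```bash
python3 -m crank '[[0,[0.02,-0.008,0],0],[0,[0.055,-0.021,0],0],[0,[0.09,-0.035,0],0],[0,[0.125,-0.048,0],0],[0,[0.16,-0.062,0],0]]'; python3 -m crank '[[0,[0.035,-0.014,0],0],[0,[0.065,-0.025,0],0],[0,[0.074,-0.028,0],0],[0,[0.074,-0.028,0],0],[0,[0.074,-0.028,0],0]]'
python3 - <<'E'
from h import *
plan(.584,.0865,.043,-1.65)
f,W=cloud("wrist"); cv2.imwrite("pics/w8.png",f["color"][:,:,::-1])
H=W[...,2]
m=np.zeros((480,640),bool); m[200:375,245:390]=1
for lo,hi in ((.13,.14),(.14,.15)):
    q=W[m&(H>lo)&(H<hi)]; print(len(q),q.min(0).round(4),q.max(0).round(4))
E
```

```text
time_s: 21.35
position: [0.61, 0.0117, 0.1577]
tcp_rot: [-0.001, 0.718, 0.696, -0.001]
wrist_force: [0.6, -0.1, -4.0]
finger_gap: 0.406
time_s: 21.98
position: [0.5857, 0.0844, 0.1577]
tcp_rot: [0.0, 0.718, 0.696, -0.0]
wrist_force: [0.6, 0.5, -3.3]
finger_gap: 0.403
at [0.5857 0.0844 0.1577] jaw -1.76 q [ 0.06  0.14  1.59 -0.    1.41  0.09] t 21.975 gap 0.403 F [ 0.6  0.5 -3.3]
-> shift mm [  2.1  -1.7 114.7] spin -0.1 tilt [-2.e-04 -5.e-04 -1.e+00]
441 [0.5684 0.0897 0.1301] [0.6043 0.104  0.1399]
565 [0.5679 0.0884 0.14  ] [0.6043 0.1041 0.1477]
```

View pics/w8.png

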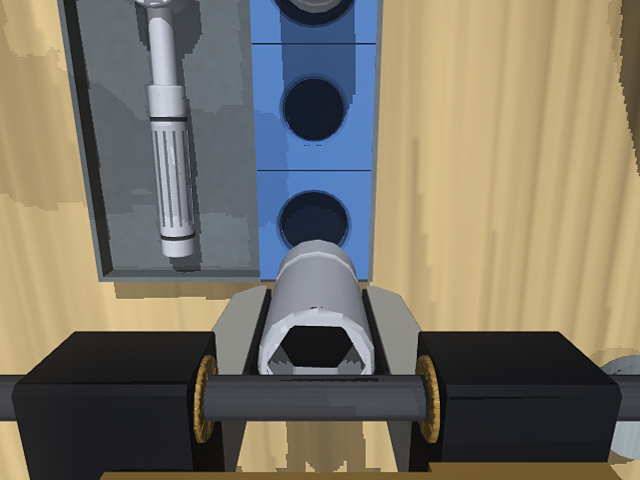

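```bash
python3 -m crank '[[0,[0.002,-0.001,0.03],0],[0,[0.002,-0.001,0.06],0],[0,[0.002,-0.001,0.09],0],[0,[0.002,-0.001,0.105],0],[0,[0.002,-0.001,0.11],0]]';python3 -m crank '[[0,[0,0,0.002],0],[0,[0,0,0.003],0],[0,[0,0,0.004],0],[0,[0,0,0.004],0]]'
python3 - <<'E'
from h import *
plan(.584,.0865,.043,-1.65)
E
```

```text
time_s: 22.65
position: [0.5842, 0.0869, 0.0468]
tcp_rot: [-0.0, 0.718, 0.696, -0.001]
wrist_force: [-0.2, 0.3, -3.6]
finger_gap: 0.404
time_s: 23.15
position: [0.5856, 0.0875, 0.0459]
tcp_rot: [0.001, 0.718, 0.697, 0.001]
wrist_force: [-3.7, -0.4, 5.7]
finger_gap: 0.404
at [0.5856 0.0875 0.0459] jaw -1.7 q [ 0.06  0.25  1.68 -0.    1.21  0.09] t 23.15 gap 0.404 F [-3.7 -0.4  5.7]
-> shift mm [-1.1 -1.6  2.9] spin -0.1 tilt [ 2.3e-03 -1.0e-04 -1.0e+00]
```

```bash
python3 -m crank '[[0.47,[0,0,0],0],[0.55,[0,0,0],0],[0.65,[0,0,0],0],[0.65,[0,0,0],0],[0.65,[0,0,-0.01],0]]'; python3 -m crank '[[0.65,[0,0,-0.03],0],[0.65,[0,0,-0.07],0],[0.65,[0,0,-0.11],0],[0.65,[0,0,-0.12],0]]'
python3 - <<'E'
from h import *
plan(.4675,-.2265,.16,-1.65)
E
```

```text
time_s: 23.78
position: [0.5837, 0.0874, 0.053]
tcp_rot: [-0.001, 0.718, 0.696, -0.001]
wrist_force: [-0.0, -0.1, -0.3]
finger_gap: 0.649
time_s: 24.28
position: [0.5867, 0.0876, 0.1781]
tcp_rot: [0.002, 0.718, 0.696, 0.002]
wrist_force: [1.0, 0.3, -0.7]
finger_gap: 0.65
at [0.5867 0.0876 0.1781] jaw -1.71 q [ 0.06  0.13  1.57 -0.    1.44  0.09] t 24.275 gap 0.65 F [ 1.   0.3 -0.7]
-> shift mm [-317.6 -109.9   17.2] spin -0.1 tilt [ 6.4e-03  4.0e-04 -1.0e+00]
```

```bash
python3 -m crank '[[0.65,[-0.05,-0.017,0],0],[0.65,[-0.1,-0.034,0],0],[0.65,[-0.15,-0.051,0],0],[0.65,[-0.2,-0.068,0],0],[0.65,[-0.25,-0.085,0],0]]'; python3 -m crank '[[0.65,[-0.04,-0.014,0.005],0],[0.65,[-0.067,-0.025,0.015],0],[0.65,[-0.067,-0.025,0.016],0],[0.65,[-0.067,-0.025,0.016],0]]'
python3 - <<'E'
from h import *
plan(.4675,-.2265,.031,-1.65)
f,W=cloud("wrist"); cv2.imwrite("pics/w9.png",f["color"][:,:,::-1])
E
```

```text
time_s: 24.9
position: [0.4909, -0.1611, 0.1728]
tcp_rot: [-0.0, 0.718, 0.697, -0.0]
wrist_force: [0.1, 0.0, -0.2]
finger_gap: 0.648
time_s: 25.4
position: [0.465, -0.2254, 0.1572]
tcp_rot: [-0.001, 0.718, 0.696, 0.0]
wrist_force: [0.2, 0.3, -0.7]
finger_gap: 0.653
at [ 0.465  -0.2254  0.1572] jaw -1.73 q [-0.55 -0.06  1.79  0.    1.41 -0.52] t 25.4 gap 0.653 F [ 0.2  0.3 -0.7]
-> shift mm [ -1.2   2.6 126.2] spin -0.1 tilt [-7.e-04  9.e-04 -1.e+00]
```

View pics/w9.png

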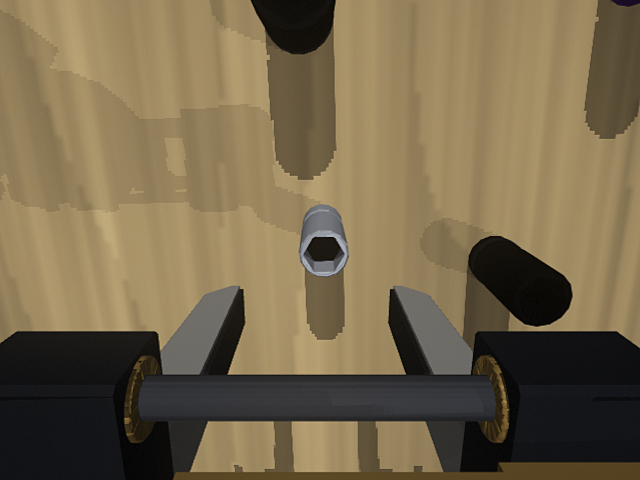

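The small socket at (323,255) is centred, and both black sockets are clear of the jaws.

```bash
python3 -m crank '[[0.65,[-0.001,0.002,0.03],0],[0.65,[-0.001,0.002,0.07],0],[0.65,[-0.001,0.002,0.1],0],[0.65,[-0.001,0.002,0.12],0],[0.65,[-0.001,0.002,0.126],0]]'; python3 -m crank '[[0,[0,0,0],0],[0,[0,0,0],0],[0,[0,0,0],0],[0,[0,0,0],0],[0,[0,0,0],0]]';  python3 -m crank '[[0,[0,0,0],0],[0,[0,0,-0.02],0],[0,[0,0,-0.05],0],[0,[0,0,-0.09],0],[0,[0,0,-0.125],0]]'
python3 - <<'E'
from h import *
plan(.5863,.1663,.17,-1.65)
E
```

```text
time_s: 26.08
position: [0.4668, -0.2255, 0.0304]
tcp_rot: [-0.001, 0.717, 0.697, -0.0]
wrist_force: [0.3, -0.5, 0.8]
finger_gap: 0.647
time_s: 26.7
position: [0.4679, -0.2276, 0.0326]
tcp_rot: [0.001, 0.718, 0.696, 0.0]
wrist_force: [1.3, 0.2, 6.6]
finger_gap: 0.32
time_s: 27.32
position: [0.4665, -0.2269, 0.1572]
tcp_rot: [-0.001, 0.718, 0.696, -0.0]
wrist_force: [-0.5, -0.4, -2.6]
finger_gap: 0.314
at [ 0.4665 -0.2269  0.1572] jaw -1.72 q [-0.55 -0.05  1.79 -0.    1.41 -0.52] t 27.325 gap 0.314 F [-0.5 -0.4 -2.6]
-> shift mm [396.7 107.9 -12.7] spin -0.1 tilt [-1.1e-03  5.0e-04 -1.0e+00]
```

```bash
python3 -m crank '[[0,[0.02,0.005,-0.003],0],[0,[0.06,0.016,-0.006],0],[0,[0.1,0.027,-0.009],0],[0,[0.14,0.038,-0.012],0],[0,[0.18,0.049,-0.013],0]]'; python3 -m crank '[[0,[0.04,0.011,0],0],[0,[0.08,0.022,0],0],[0,[0.12,0.033,0],0],[0,[0.16,0.044,0],0],[0,[0.2,0.055,0],0]]'; python3 -m crank '[[0,[0.014,0.003,0],0],[0,[0.016,0.003,0],0],[0,[0.016,0.003,0],0]]'
python3 - <<'E'
from h import *
plan(.5863,.1663,.043,-1.65)
f,W=cloud("wrist"); cv2.imwrite("pics/w10.png",f["color"][:,:,::-1])
H=W[...,2]
m=np.zeros((480,640),bool); m[200:375,265:370]=1
for lo,hi in ((.14,.15),(.15,.16)):
    q=W[m&(H>lo)&(H<hi)]; print(len(q),q.min(0).round(4),q.max(0).round(4))
E
```

```text
time_s: 27.95
position: [0.5212, -0.0474, 0.1691]
tcp_rot: [-0.0, 0.718, 0.696, -0.0]
wrist_force: [0.4, 0.6, -2.7]
finger_gap: 0.323
time_s: 28.58
position: [0.582, 0.1507, 0.1686]
tcp_rot: [-0.0, 0.718, 0.696, -0.001]
wrist_force: [0.1, -0.6, -2.3]
finger_gap: 0.322
time_s: 28.95
position: [0.5855, 0.1644, 0.1693]
tcp_rot: [-0.0, 0.718, 0.696, -0.001]
wrist_force: [0.4, 0.0, -1.8]
finger_gap: 0.321
at [0.5855 0.1644 0.1693] jaw -1.75 q [ 0.19  0.18  1.52 -0.    1.44  0.22] t 28.95 gap 0.321 F [ 0.4  0.  -1.8]
-> shift mm [  2.    0.8 126.3] spin -0.1 tilt [-8.e-04 -7.e-04 -1.e+00]
375 [0.5707 0.165  0.14  ] [0.5997 0.1789 0.15  ]
592 [0.5707 0.165  0.15  ] [0.5997 0.1789 0.16  ]
```

View pics/w10.png

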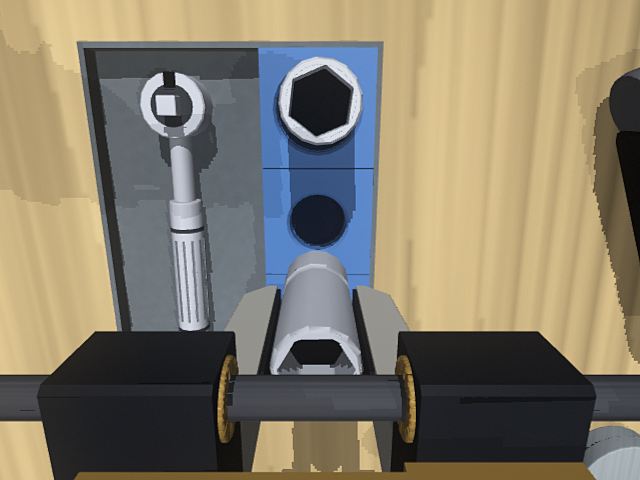

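The large socket stands in its pocket at (320,100), and the ratchet is in the compartment. I'll lower the small socket.

```bash
python3 -m crank '[[0,[0.002,0.001,0.03],0],[0,[0.002,0.001,0.065],0],[0,[0.002,0.001,0.1],0],[0,[0.002,0.001,0.116],0],[0,[0.002,0.001,0.121],0]]';python3 -m crank '[[0,[0,0,0.002],0],[0,[0,0,0.003],0],[0,[0,0,0.004],0],[0,[0,0,0.004],0]]'
python3 - <<'E'
from h import *
plan(.5863,.1663,.043,-1.65)
E
```

```text
time_s: 29.62
position: [0.5865, 0.1667, 0.048]
tcp_rot: [-0.0, 0.718, 0.696, -0.001]
wrist_force: [-1.2, -0.9, -2.8]
finger_gap: 0.318
time_s: 30.12
position: [0.5872, 0.1676, 0.0451]
tcp_rot: [0.0, 0.718, 0.697, 0.0]
wrist_force: [0.3, 0.4, -3.5]
finger_gap: 0.314
at [0.5872 0.1676 0.0451] jaw -1.7 q [ 0.19  0.3   1.62 -0.    1.22  0.22] t 30.125 gap 0.314 F [ 0.3  0.4 -3.5]
-> shift mm [-1.3 -0.9  2.1] spin -0.1 tilt [ 6.e-04  1.e-04 -1.e+00]
```

```bash
python3 -m crank '[[0,[0,0,0.001],0],[0,[0,0,0.002],0],[0,[0,0,0.002],0]]'
python3 - <<'E'
from h import *
plan(.5863,.1663,.043,-1.65)
E
```

```text
time_s: 30.5
position: [0.5874, 0.1677, 0.0446]
tcp_rot: [0.0, 0.718, 0.697, 0.0]
wrist_force: [-6.8, -0.5, 11.5]
finger_gap: 0.317
at [0.5874 0.1677 0.0446] jaw -1.7 q [0.19 0.3  1.62 0.   1.22 0.22] t 30.5 gap 0.317 F [-6.8 -0.5 11.5]
-> shift mm [-1.4 -1.   1.6] spin -0.1 tilt [ 7.e-04  2.e-04 -1.e+00]
```

It's seated on the floor. I'll release, lift, move clear and check.

```bash
python3 -m crank '[[0.38,[0,0,-0.001],0],[0.48,[0,0,-0.001],0],[0.58,[0,0,-0.001],0],[0.58,[0,0,-0.001],0],[0.58,[0,0,-0.01],0]]'; python3 -m crank '[[0.6,[0,0,-0.03],0],[0.6,[0,0,-0.07],0],[0.6,[0,0,-0.11],0],[0.6,[0,0,-0.14],0],[0.6,[0,0,-0.16],0]]'; python3 -m crank '[[0.6,[0.05,-0.04,0],0],[0.6,[0.1,-0.08,0],0],[0.6,[0.14,-0.12,0],0],[0.6,[0.18,-0.16,0],0],[0.6,[0.22,-0.19,0],0]]'; python3 -m crank '[[0.6,[0.03,-0.04,0],0],[0.6,[0.06,-0.08,0],0],[0.6,[0.06,-0.08,0],0]]'
python3 - <<'E'
from h import *
f,W=cloud("top"); cv2.imwrite("pics/top11.png",f["color"][:,:,::-1])
H=W[...,2]
m=((H>0.06)&(H<0.105)).astype(np.uint8)
n,l,s,c=cv2.connectedComponentsWithStats(m)
for i in range(1,n):
    if s[i,4]>40:
        p=W[l==i]; t=p[p[:,2]>p[:,2].max()-.008]; print("tall",c[i].round(0),((p.min(0)+p.max(0))/2).round(4),"top mid",((t.min(0)+t.max(0))/2).round(4))
g=(H>.015)&(H<.06)&(W[...,0]<.54)&(W[...,0]>.435)&(W[...,1]>.055)&(W[...,1]<.285)
q=W[g]; print("ratchet",len(q),q.min(0).round(3),q.max(0).round(3))
plan(.4,.4,.2,0)
E
```

```text
time_s: 31.12
position: [0.5861, 0.1673, 0.0519]
tcp_rot: [-0.001, 0.718, 0.696, -0.001]
wrist_force: [0.3, 0.7, 0.6]
finger_gap: 0.581
time_s: 31.75
position: [0.5877, 0.1676, 0.2153]
tcp_rot: [0.001, 0.718, 0.696, 0.001]
wrist_force: [0.3, -0.3, 0.7]
finger_gap: 0.599
time_s: 32.38
position: [0.4017, 0.3941, 0.2125]
tcp_rot: [-0.0, 0.717, 0.697, -0.0]
wrist_force: [0.7, 0.8, 0.7]
finger_gap: 0.599
time_s: 32.75
position: [0.3225, 0.4571, 0.2123]
tcp_rot: [-0.0, 0.716, 0.698, -0.001]
wrist_force: [0.8, -0.3, 0.2]
finger_gap: 0.6
tall [542. 113.] [ 0.7846 -0.4516  0.0825] top mid [ 0.7846 -0.4514  0.1009]
tall [327. 176.] [ 0.6762 -0.0648  0.0716] top mid [ 0.6762 -0.0648  0.0791]
tall [441. 216.] [ 0.6002 -0.26    0.0717] top mid [ 0.6006 -0.26    0.0795]
tall [145. 231.] [0.5883 0.2473 0.078 ] top mid [0.5883 0.2473 0.0917]
tall [238. 230.] [0.5842 0.0882 0.0781] top mid [0.5847 0.0882 0.0912]
tall [192. 231.] [0.5855 0.167  0.0783] top mid [0.5859 0.167  0.0921]
tall [342. 304.] [ 0.4557 -0.0841  0.0727] top mid [ 0.4558 -0.0841  0.0814]
ratchet 1628 [0.468 0.066 0.015] [0.511 0.273 0.047]
at [0.3241 0.456  0.2124] jaw -1.53 q [ 0.86  0.02  1.61 -0.    1.51  0.89] t 32.8 gap 0.6 F [ 0.4 -0.5 -0.2]
-> shift mm [-54.   77.4  12.4] spin -1.5 tilt [-4.e-04 -7.e-04 -1.e+00]
```

View pics/top11.png

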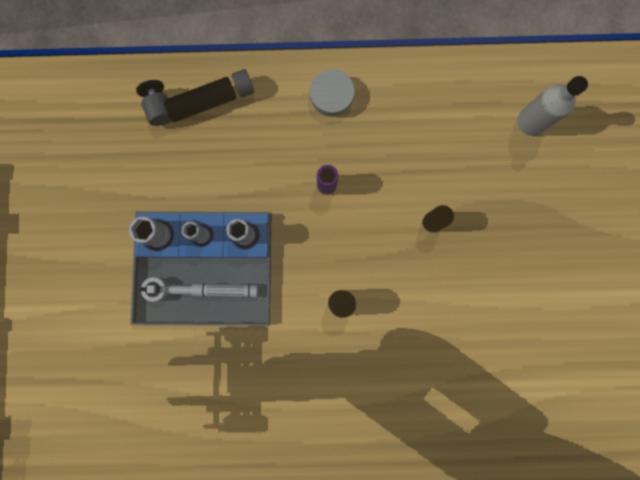

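The top view shows the sockets upright in their pockets (tops at 92 mm, as they must be), at (145,231), (192,231) and (238,230). The ratchet is along the compartment, from (152,290) to (265,290). The black sockets are unmoved and the robot is clear.

```bash
python3 -m crank '[[0.6,[0,0,0],0],[0.6,[0,0,0],0],[0.6,[0,0,0],0]]'; python3 -c "
from station import ctrl
print(ctrl.job_done())"
```

```text
time_s: 33.17
position: [0.3262, 0.4548, 0.2126]
tcp_rot: [0.0, 0.718, 0.696, -0.0]
wrist_force: [-0.8, -0.3, 0.1]
finger_gap: 0.597
the job is handed in; nothing more can be done
None
```

All the chrome tools are back in the tray, and I handed the job in at about 33 s of the 112 s allowed. It reports no verdict.

My last camera check before handing in found:
- **Sockets:** all three stand upright in the pockets for their sizes, within about 2 mm of the measured pocket centres. Their tops are at 92 mm, which is right for standing on the pocket floor.
- **Ratchet:** it lies flat along the compartment, within about 5 mm of the middle.
- **Black sockets:** both are within about 1 mm of where they started.
- **Robot:** the gripper was clear of everything, and the wrist force was near zero.

I set each item down until I felt contact before opening the gripper. None of the checks failed or disagreed.

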